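Mesh the lead mill's crank gear and refit the gear guard

TASK

The lead mill lies on its side, gears up. Its crank gear is on its stud but stands tooth on tooth on the gear beside it: turn it by its square end until the teeth mesh and push it fully home. Then lower the gear guard over its two pins, square end through the window, until it sits flat on all four posts before you let go, and leave everything else on the table where it lies.

Things in the scene. Friction and masses are not known exactly. Their poses are not given: they have to be found in the camera images.
- mill: Hand lead mill, fixed, lying on its side: two dark green cast cheeks 190 x 158 mm, upper face 74 mm above the table, and a foot plate along the -y side (12 mm thick, outer face at y -96 mm, 78 mm high). Origin on the table under the cheeks' centre; x along the 190 mm side, z up. On the upper face: the stud, two wheel gears with axes at (-30, 25) and (30, 25) mm, four guard posts.
- stud (a point): Point on the axis of the crank gear's round stud (14 mm thick), on its shoulder, 44 mm below the stud's tip: the gear's underside rests here when home. Mill (-48, -27, 78) mm; axes as the mill's. The gear meshes when its yaw against the mill + 1.2 x the wheel_gear angle is a multiple of 36 degrees, with about 4 degrees of play either way.
- wheel_gear (a joint): Angle (rad, counter-clockwise from above positive) of the wheel gear beside the crank gear: 12 teeth, 68 mm over the teeth, 12 mm thick, teeth 78 to 90 mm above the table, axis at mill (-30, 25) mm. It turns against a drag of 0.25 N m; the other wheel gear turns with it. At 0 one tooth points exactly at the stud.
- guard_seat (a point): Where the guard's origin lies when seated: centre of the flat tops of the four posts, mill (0, 0, 134) mm; axes as the mill's. The round posts, 18 mm across, stand at (+-82, +-66) mm. Those at (-82, 66) and (82, -66) carry guard pins 8 mm thick and 14 mm high, tapered to 4 mm over the last 6 mm.
- crank_gear: Loose steel crank gear, about 0.36 kg: 10 teeth, 58 mm over the teeth, 12 mm thick, then a hub 32 mm across up to 50 mm; blind bore 15 mm wide, 46 mm deep. Origin at the centre of the underside, z up its axis. At yaw 0 against the mill a tooth gap faces the wheel gear. It starts on the stud, up to 4 degrees askew, on top of the wheel gear's teeth, 10 to 12 mm too high.
- crank_square (a point): Centre of the crank gear's square end, which is 14 mm across flats and reaches from 50 to 78 mm above the gear's underside; this point is 64 mm above it, on the axis. Axes as the gear's: the flats face x and y.
- guard: Loose aluminium gear guard, about 0.33 kg: plate 186 x 154 x 4 mm, lying flat, bow handle on top. Origin at the centre of the underside; x along the 186 mm side. Pin holes 13 mm wide at (-82, 66) and (82, -66) mm; round window 30 mm wide at (-48, -27) mm for the crank gear's square end. It fits one way only: its axes as the mill's.
- guard_handle (a point): Centre of the handle's bar, 32 mm above the guard's underside: the bar is 92 mm long along the guard's x, 12 mm wide, 10 mm high, 23 mm clear above the plate. Axes as the guard's.
- opal_bevel: White opal bevel, 40 x 40 x 6 mm. Bystander; origin under its centre.
- fid: Turned wooden fid, 154 mm long, 21 mm thick, lying along its x. Bystander; origin under its centre.
- purple_offcut: Streaky purple glass offcut, about 126 x 86 x 4 mm. Bystander; origin under its middle.
- glass_pliers: Brass-bound glass pliers, 200 mm long along x, 17 mm high. Bystander; origin on the table near the joint.
- lead_stretcher: Cast iron lead stretcher, foot 105 x 50 mm, 60 mm high. Bystander; origin under its centre.
- crank: The mill's crank, lying flat with its wooden grip up: 150 mm long, 97 mm high. Not fitted in this job. Bystander; origin under its middle.
- oil_can: Small brass oil can, 68 mm across, spout up to 143 mm. Bystander; origin under its centre.
Mind the look-alikes: they are no part of the job. What is shaped like the crank_gear but purple is not meant.

How it is judged:
On the way, in this order (a step that is already met when the one before it is completed fails the run):
1. the crank gear is in mesh and fully home on its stud (underside within 2.5 mm of the shoulder) (z of crank_gear in the frame of stud below 0.0025 m and horizontal distance between crank_gear and stud below 0.004 m), for 0.2 s.
2. the guard is down on its posts (within 3 mm) while the robot still holds or touches it (z of guard in the frame of guard_seat below 0.003 m and horizontal distance between guard and guard_seat below 0.006 m and contact force between the fingers and guard above 0.3 N), for 0.1 s.
At the end, for the whole second after the job is handed in: Crank gear home on its stud, in mesh (underside within 2.5 mm of the shoulder, upright); guard flat on its four posts over both pins (height within 2.5 mm, sideways within 6 mm, level within 1.4 degrees), the square end through its window; both at rest (all of step 1 and angle between crank_gear's own z axis and vertical below 0.06 rad and z of guard in the frame of guard_seat between -0.0025 and 0.0025 m and horizontal distance between guard and guard_seat below 0.006 m and angle between guard's own z axis and vertical below 0.025 rad and angle between the x axis of guard and the x axis of mill, either way round below 0.08 rad and linear speed of each of guard, crank_gear below 0.02 m/s); the robot touches nothing.
It fails at once if another thing on the table is moved by more than 3 cm (distance of any of opal_bevel, fid, purple_offcut, glass_pliers, lead_stretcher, crank, oil_can from where it was at the start of the episode above 0.03 m).
It also fails if it takes over 48 s, if anything falls off the work surface, if the arm or the gripper's body presses on something with over 40 N, if the wrist force passes 120 N, or if a joint passes its speed limit or range.

ROBOT

A 6-joint arm with a two-finger parallel gripper is mounted at the origin on the work surface. World frame = base frame: x ahead of the robot, y to its left, z up, the work surface at z = 0. Lengths are in m, angles in rad, forces in N, time in s.
With the tool pointing down it reaches from about 0.35 to 0.775 m from the base axis. Payload 7.3 kg.
Tool frame: the origin (TCP) lies at the very end of the fingers, on their centre line; the grasp point (between the pads) lies 19 mm behind it; z points along the fingers, x is the direction in which the jaws open and shut, and the axes are right-handed (so a half turn about z gives the same grasp; the last joint's range is limited). The gripper opens to 92 mm and grips with 3 to 60 N. Pads are 19 mm wide; open, the fingers measure 130 mm over their backs; the gripper's body (75 mm by 190 mm) begins 47 mm behind the grasp point.
Start: joints at [1.171, 0.342, 1.524, -0, 1.275, -0.146], TCP at [0.132, 0.508, 0.227] pointing down, gripper open.
Joint ranges: [-2.53, 2.53], [-0.77, 2.02], [0.04, 2.7], [-1, 4.14], [0.28, 2.66], [-3.11, 3.11]. Speed limits (rad/s): [2.57, 2.57, 3.14, 3.14, 3.14, 3.14].

INTERFACE

Orientations are given as [roll, pitch, yaw] about the fixed x, y, z axes, in that order (R = Rz(yaw) Ry(pitch) Rx(roll)).
In Python, from cell import robot, read_camera, nets gives the robot as it stands. The module is installed in compiled form; this text tells all that it offers.
- The arm moves only by the tool carry_out, never from a script. Its arguments are lists of equal length, an entry for each row: "translation": the shift along the tool's x, y, z in m, a list of three; "turn": the turn, a rotation vector about the tool's x, y, z in rad, a list of three; "gripper": the gripper's target within -1 to 1 (shut at 1, half-way at 0, fully open at -1). A call has 1 to 10 rows; each row shifts and turns the commanded pose from where the row before left it, along the tool's axes as they then stand; what a row does not reach is not made up. A row lasts 1/10 s, in which the tool goes at most 50 mm and 8.59 degrees, less where a joint would pass 70% of its speed; a pose out of reach is approached as far as the arm can. A call with a gripper value outside its range is refused whole. The fingers move at their own pace and stop on an object; "squeeze" is the grip in N (left out, the last holds). Time passes only in rows, so rows that do not move let the fingers close. It gives the time, the measured TCP pose, the force and the opening at its end, in the units of the state.
- robot.observe(): the state, without advancing time (a new reading comes with each control period).
- read_camera(name): name is "side" or "top"; returns a dict with "img" (400x640x3 uint8, red, green, blue), "fx", "fy", "cx", "cy" (pixels), "distortion" ([k1, k2, p1, p2, k3] as OpenCV has them; the pictures are not rectified), "world_from_camera" (4x4, takes a point from camera to world coordinates). Camera axes: x right, y down, z forward; pixel columns grow to the right and rows downward; lengths in m; the calibration is good to about 2 mm. A picture is of the moment at which its call begins. There is no depth.
- robot.hand_in(): hands the job in, once; it reports no verdict.
Trained networks look in a picture, given as the dict that the camera call returned (one of the last four; its "shot" number tells which), for a name from the list of things; names that differ only in an ending like _2 or _b are one class to them, and where a whole thing is asked for, a point or a joint stands for the part that bears it (a point fixed in the world has none). Each returns a list of dicts, best first, with "score" (0 to 1); they miss things now and then, are a little off and sometimes report something else, mostly with a low value. They report only what shows in the picture. A call takes as long as a camera call. They do not tell look-alikes from the thing itself.
- nets.regions_of(picture, name): "region" (400x640 bool, what is visible of it) and "pixel" ([column, row] in pixels, amid what is visible of it).
- nets.tip_of(picture, name): "pixel" ([column, row] in pixels: a listed point, or the origin of a listed thing).
The state is a dict: "time": time; "qpos": joint angles; "qvel": joint speeds; "joint_efforts": joint torques, N m; "tool_pos": TCP position; "tool_rot": TCP orientation; "contact_force": force on the tool from outside, world axes, zero at the start; "torque": the same for the moment, N m; "opening": finger opening in m.
Only numpy, scipy, OpenCV 4.12 (cv2) and the standard library are available. Lean on these libraries where they do the work, as an engineer would, in place of code of your own. Each camera call takes 0.05 s, during which the arm holds its last target. There are 200 camera calls.

## Working session

There is one attempt and no reset: what is moved stays moved. The work goes in short steps, Python scripts to look and compute and a tool call to move; the robot and the scene stay as the last step left them, time stands still between calls to the robot, and variables do not carry over. Pictures are saved under pics/ and viewed, about 8 in all and at most 12, crops included, and the job is handed in when it is done.

Besides the shell and the picture viewer there is one more tool, called after "Call:" by a JSON object that holds its "op" and its "data". carry_out: Moves the arm, as the interface text tells. Its arguments: {"type":"object","properties":{"translation":{"type":"array","items":{"type":"array","items":{"type":"number"}}},"turn":{"type":"array","items":{"type":"array","items":{"type":"number"}}},"gripper":{"type":"array","items":{"type":"number"}},"squeeze":{"type":"number"}},"required":["translation","turn","gripper"]}

```bash
mkdir -p pics
cat > h.py <<'E'
import numpy as np, cv2
from cell import robot, read_camera, nets
def K(c): return np.array([[c['fx'],0,c['cx']],[0,c['fy'],c['cy']],[0,0,1.]])
def ray(c,px):
    u=cv2.undistortPoints(np.array([[px]],float),K(c),np.array(c['distortion'],float))[0,0]
    T=np.array(c['world_from_camera']); d=T[:3,:3]@np.array([u[0],u[1],1]); return T[:3,3],d
def at_z(c,px,z):
    o,d=ray(c,px); return o+d*(z-o[2])/d[2]
def proj(c,P):
    T=np.linalg.inv(np.array(c['world_from_camera'])); r=cv2.Rodrigues(T[:3,:3])[0]
    return cv2.projectPoints(np.array(P,float).reshape(-1,1,3),r,T[:3,3],K(c),np.array(c['distortion'],float))[0][:,0]
def save(c,n,box=None,s=1):
    im=c['img'][:,:,::-1]
    if box: im=im[box[1]:box[3],box[0]:box[2]]
    cv2.imwrite('pics/'+n,cv2.resize(im,None,fx=s,fy=s,interpolation=cv2.INTER_CUBIC))
E
python3 - <<'E'
from h import *
for n in('top','side'):
    c=read_camera(n); save(c,n+'0.png')
    print(n,c['fx'],np.round(c['world_from_camera'],3).tolist())
    for t in ['mill','crank_gear','crank_square','guard','guard_handle','wheel_gear','stud','guard_seat','oil_can','crank','lead_stretcher','fid','glass_pliers','purple_offcut','opal_bevel']:
        try: print(t,[(np.round(r['pixel'],1).tolist(),round(r['score'],2)) for r in nets.tip_of(c,t)[:3]])
        except Exception as e: print(t,e)
print(robot.observe())
E
```

```text
top 379.9040135696485 [[-0.008, -0.988, 0.157, 0.46], [-1.0, 0.008, 0.005, 0.003], [-0.006, -0.157, -0.988, 1.199], [0.0, 0.0, 0.0, 1.0]]
mill [([259.4, 224.6], 0.96)]
crank_gear [([198.6, 247.4], 0.68), ([262.2, 243.0], 0.57)]
crank_square [([258.2, 236.9], 0.66), ([189.2, 249.0], 0.63)]
guard [([373.9, 215.4], 0.84)]
guard_handle [([375.4, 218.1], 0.94)]
wheel_gear it knows: crank, crank_gear, crank_square, fid, glass_pliers, guard, guard_handle, guard_seat, lead_stretcher, mill, oil_can, opal_bevel, purple_offcut, stud
stud [([259.4, 241.3], 0.71), ([452.6, 208.9], 0.33)]
guard_seat [([254.4, 220.1], 0.58)]
oil_can [([452.4, 210.8], 0.75)]
crank [([465.0, 242.1], 0.65), ([373.7, 215.8], 0.39)]
lead_stretcher [([178.7, 211.3], 0.79)]
fid [([322.1, 195.5], 0.49), ([364.5, 151.5], 0.41)]
glass_pliers [([361.7, 151.2], 0.73)]
purple_offcut [([268.4, 152.8], 0.74)]
opal_bevel [([318.1, 246.2], 0.67)]
side 476.48200457250323 [[-0.907, -0.281, 0.314, 0.21], [-0.421, 0.576, -0.701, 0.94], [0.017, -0.768, -0.64, 0.992], [0.0, 0.0, 0.0, 1.0]]
mill [([300.8, 288.5], 0.94), ([233.1, 251.2], 0
[... 825 characters left out ...]
15)]
opal_bevel [([349.1, 248.4], 0.67)]
{'time': 1.5, 'qpos': array([ 1.17102651e+00,  3.42024418e-01,  1.52411772e+00, -4.05227221e-05,
        1.27536571e+00, -1.46006680e-01]), 'qvel': array([ 0.0002611 ,  0.00167535, -0.00059859,  0.00040024, -0.00195494,
       -0.00035631]), 'joint_efforts': array([-1.21378839e-04, -4.31128049e+01, -2.44479668e+01,  7.18223769e-02,
        4.82336828e-02,  2.63060417e-05]), 'tool_pos': array([0.13180206, 0.5082066 , 0.22672163]), 'tool_rot': array([ 3.14154196e+00, -7.82657400e-05,  1.31704499e+00]), 'contact_force': array([ 0.25074388,  0.5030291 , -0.0508166 ]), 'torque': array([ 0.03057235, -0.06754634,  0.01849796]), 'opening': 0.0919995382204254}
```

View pics/top0.png

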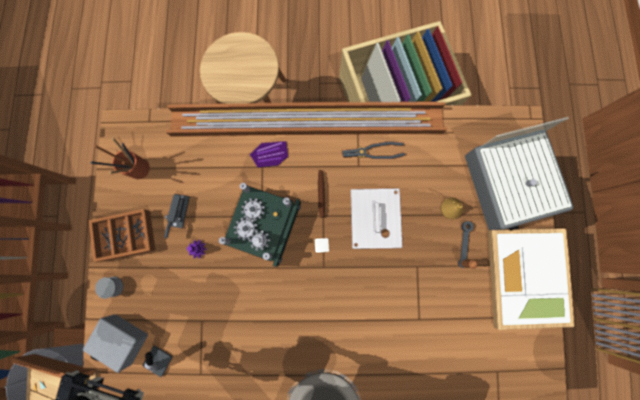

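View pics/side0.png

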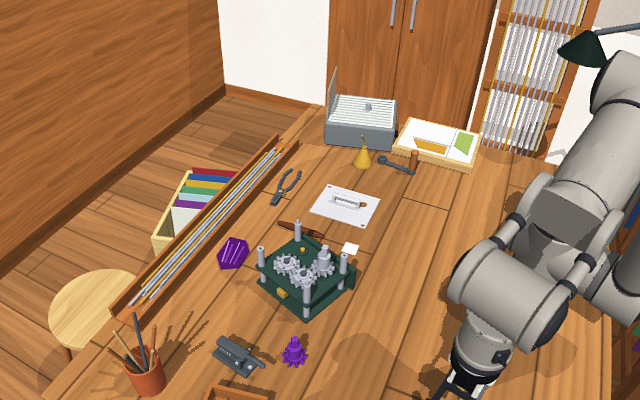

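```bash
python3 - <<'E'
from h import *
c=read_camera('top'); save(c,'top1.png',(210,175,310,275),8)
d=read_camera('side'); save(d,'side1.png',(240,205,370,330),6)
E
python3 -c "
import cv2,numpy as np
"
```

```text
(no output)
```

View pics/top1.png

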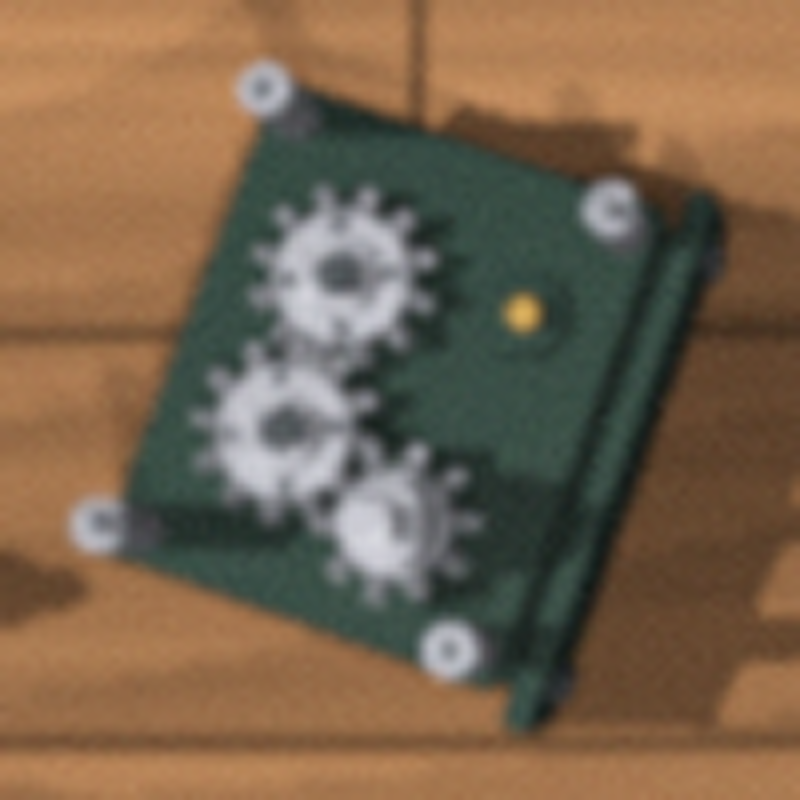

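View pics/side1.png

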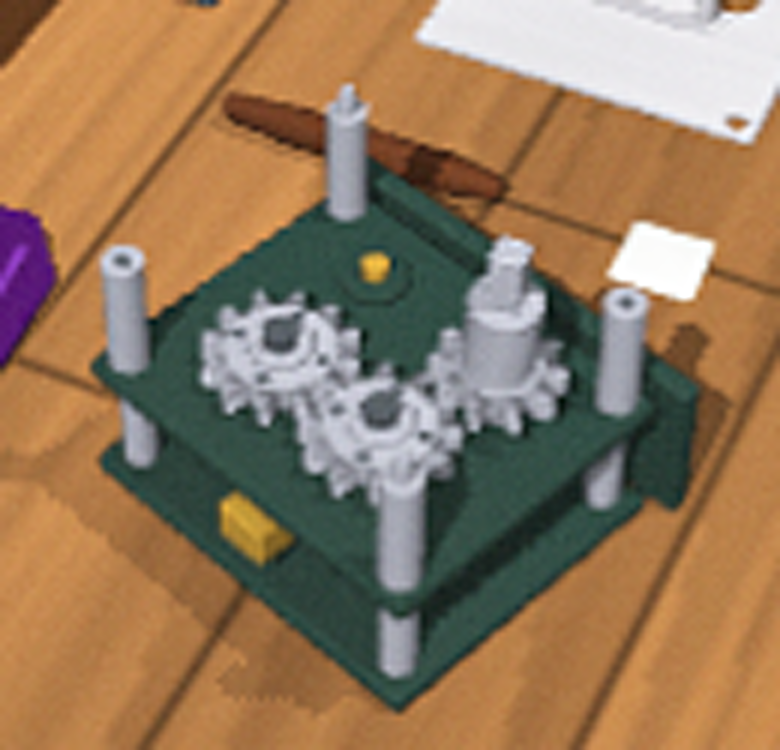

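Candidates for the crank gear: top (197,249)/side (294,352) is purple – the look-alike; the steel one on the mill, top ≈(259,240), side ≈(325,255), is meant (crops confirm: grey, on the mill by the -x,-y post). Fit poses now.

```bash
cat > fit.py <<'E'
from h import *
from scipy.optimize import least_squares
def crop(U,box,s): return (np.array(U,float)+.5)/s-.5+np.array(box)
def W(p,P):
    P=np.atleast_2d(P).astype(float); c,s=np.cos(p[2]),np.sin(p[2])
    return np.c_[p[0]+c*P[:,0]-s*P[:,1],p[1]+s*P[:,0]+c*P[:,1],P[:,2]]
E
cat > a.py <<'E'
from fit import *
c=read_camera('top'); d=read_camera('side')
A=[82,66,134];B=[82,-66,134];C=[-82,66,134];D=[-82,-66,134]
obs=[(c,A,crop((264,88),(210,175),8)),(c,D,crop((450,650),(210,175),8)),(c,B,crop((608,210),(210,175),8)),(c,C,crop((99,524),(210,175),8)),
(d,A,crop((123,258),(240,205),6)),(d,D,crop((625,300),(240,205),6)),(d,B,crop((348,105),(240,205),6))]
def res(p): return np.concatenate([proj(k,W(p,np.array(P)/1000))[0]-u for k,P,u in obs])
r=least_squares(res,[.45,.19,-.3]); m=r.x
print('mill',m,np.degrees(m[2])); print(np.round(r.fun.reshape(-1,2),2).tolist())
for k in(c,d):
  r2=least_squares(lambda p:np.concatenate([proj(q,W(p,np.array(P)/1000))[0]-u for q,P,u in obs if q is k]),m); print(r2.x)
np.save('mill.npy',m)
print('stud',W(m,[-.048,-.027,.078]))
# guard: white plate
g=nets.regions_of(c,'guard')[0]; mask=g['region'].astype(np.uint8)
cnt=max(cv2.findContours(mask,0,1)[0],key=cv2.contourArea); q=cv2.boxPoints(cv2.minAreaRect(cnt))
P=np.array([at_z(c,u,.004) for u in q]); print('guard corners',P.round(4).tolist(),P.mean(0))
print(np.linalg.norm(P-np.roll(P,1,0),axis=1))
g=nets.regions_of(d,'guard')[0]; mask=g['region'].astype(np.uint8)
cnt=max(cv2.findContours(mask,0,1)[0],key=cv2.contourArea); ap=cv2.approxPolyDP(cnt,5,True)[:,0]
print('side poly',[(u.tolist(),at_z(d,u,.004).round(4).tolist()) for u in ap])
# unrolled gears
def unroll(k,ctr,rs,z,a):
    P=np.array([[ [ctr[0]+r*np.cos(t),ctr[1]+r*np.sin(t),z] for t in a] for r in rs]); u=proj(k,W(m,P.reshape(-1,3))).astype(np.float32)
    gr=cv2.cvtColor(k['img'],cv2.COLOR_RGB2GRAY).astype(np.float32)
    return cv2.remap(gr,u[:,:1],u[:,1:],cv2.INTER_CUBIC).reshape(len(rs),len(a)).mean(0)
a=np.radians(np.arange(0,360,1))
for nm,ctr,z,n,rs,t0 in [('wheel',(-.030,.025),.090,12,(.0295,.031,.0325),np.arctan2(-52,-18)),('wheel2',(.030,.025),.090,12,(.0295,.031,.0325),0),('crank',(-.048,-.027),.101,10,(.0245,.026,.0275),np.arctan2(52,18)+np.pi/10)]:
  for k in(c,d):
    f=unroll(k,ctr,rs,z,a); F=(f*np.exp(-1j*n*a)).sum()
    amp=[abs((f*np.exp(-1j*q*a)).sum()) for q in range(n-3,n+4)]
    # tooth peak angle phi: n*phi=-arg(F)... f~cos(n(a-phi)) -> arg F=-n phi
    phi=-np.angle(F)/n; per=360/n
    print(nm,'tooth phase deg rel ref',(np.degrees(phi-t0)+per/2)%per-per/2,np.round(amp).astype(int))
h=np.zeros((400,480,3),np.uint8)
im=cv2.resize(c['img'][175:265,330:420,::-1],(540,540),interpolation=2); im2=cv2.resize(d['img'][175:240,300:390,::-1],(800*540//540,578)[0:2],interpolation=2)
cv2.imwrite('pics/guard.png',im)
E
python3 a.py
```

```text
mill [ 0.55593984  0.19000397 -0.34139863] -19.560700761248
[[0.17, -0.31], [0.24, -0.33], [0.5, -0.6], [0.11, -0.35], [0.17, 0.53], [0.56, 0.52], [0.13, 1.01]]
[ 0.55483268  0.19071731 -0.34187234]
[ 0.55776522  0.18817113 -0.34445265]
stud [[0.5016703  0.18063287 0.078     ]]
guard corners [[0.4805, -0.0911, 0.004], [0.6639, -0.0948, 0.004], [0.6626, -0.2548, 0.004], [0.4788, -0.2475, 0.004]] [ 0.57144021 -0.1720351   0.004     ]
[0.15637739 0.18346777 0.1599774  0.18387333]
side poly [([311, 210], [0.6607, -0.1, 0.004]), ([362, 226], [0.49, -0.1006, 0.004]), ([378, 199], [0.4867, -0.2454, 0.004]), ([329, 185], [0.6594, -0.243, 0.004])]
wheel tooth phase deg rel ref -1.3692479631177434 [1168 1024 2244 3956 1855  563  892]
wheel tooth phase deg rel ref -0.2849075765524276 [1605 1242 2980 3245  921 1980 1081]
wheel2 tooth phase deg rel ref 2.1537441776584885 [ 740  477 3365 4489  558  823  605]
wheel2 tooth phase deg rel ref 2.201371446822453 [1945 1680 5515 3573 1880  169  229]
crank tooth phase deg rel ref -14.427156117885772 [ 831  544 2127 5491  482  234  205]
crank tooth phase deg rel ref 17.187707003651198 [1130  989 4498 2052 1697  683  727]
```

View pics/guard.png

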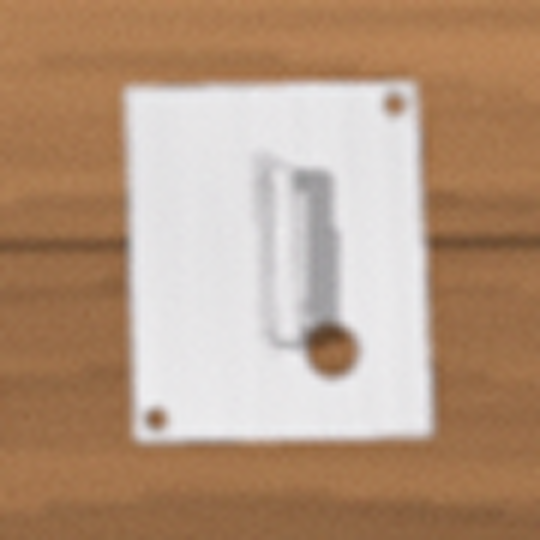

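The guard lies with its window toward -x,-y, holes at (+,-) and (-,+), so it is nearly parallel to world axes; the mill is at about -19.6°. Next: guard fit and orientation of the square end.

```bash
cat > b.py <<'E'
from fit import *
c=read_camera('top'); d=read_camera('side'); m=np.load('mill.npy')
X=lambda u:crop(u,(330,175),6)
obs=[([93,77,4],(126,88)),([93,-77,4],(415,83)),([-93,-77,4],(433,437)),([-93,77,4],(136,440)),([82,-66,4],(395,104)),([-82,66,4],(157,418)),([-48,-27,4],(332,350))]
r=least_squares(lambda p:np.concatenate([proj(c,W(p,np.array(P)/1000))[0]-X(u) for P,u in obs]),[.57,-.17,0])
print('guard',r.x,np.round(r.fun.reshape(-1,2),2).tolist())
ap=[([93,77,4],(311,210)),([-93,77,4],(362,226)),([-93,-77,4],(378,199)),([93,-77,4],(329,185))]
r2=least_squares(lambda p:np.concatenate([proj(d,W(p,np.array(P)/1000))[0]-np.array(u) for P,u in ap]),r.x); print('side',r2.x,np.round(r2.fun,1))
np.save('guard.npy',r.x)
def pic(k,box,s): return cv2.resize(k['img'][box[1]:box[3],box[0]:box[2],::-1],None,fx=s,fy=s,interpolation=cv2.INTER_CUBIC)
print(proj(c,W(m,[-.048,-.027,.167])),proj(d,W(m,[[-.048,-.027,.167],[-.048,-.027,.139]])))
a=pic(c,(240,220,280,260),10); b=pic(d,(305,238,345,278),10)
cv2.imwrite('pics/sq.png',np.hstack([a,b]))
E
python3 b.py
```

```text
guard [ 0.57084343 -0.17135958  0.00724317] [[0.07, -0.06], [0.02, 0.03], [-0.24, -0.28], [0.03, 0.1], [0.09, -0.02], [-0.04, 0.16], [0.08, 0.07]]
side [ 0.57496219 -0.17370196 -0.01181149] [-2.6 -0.3  1.6  1.7  2.  -0.3 -1.1 -2.1]
[[255.18252359 238.76241479]] [[324.08076116 246.69135941]
 [323.62429625 254.68547508]]
```

View pics/sq.png

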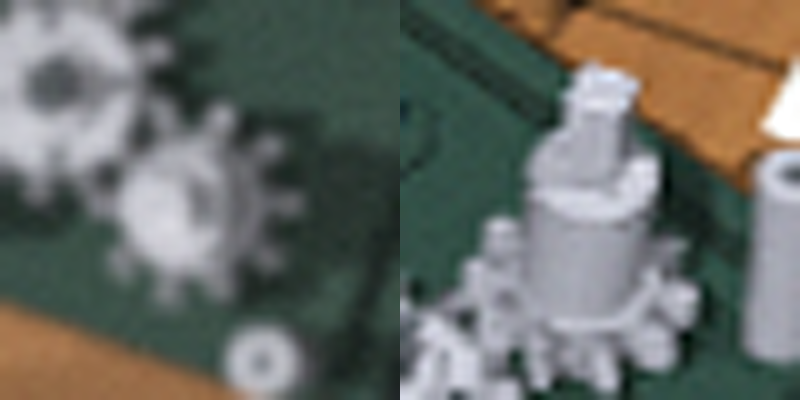

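```bash
cat > e.py <<'E'
from fit import *
d=read_camera('side'); m=np.load('mill.npy')
V=[crop((u-400,v),(305,238),10) for u,v in[(590,64),(638,80),(566,95),(612,112)]]
P=[at_z(d,v,.167)[:2] for v in V]; print(np.round(P,4))
for i,j in[(0,1),(2,3),(0,2),(1,3)]:
    e=P[j]-P[i]; print(np.linalg.norm(e),'ang world mod90',np.degrees(np.arctan2(e[1],e[0]))%90)
print('cands world mod90',[(np.degrees(m[2])-14.4+36*k)%90 for k in range(5)], [(np.degrees(m[2])+18+36*k)%90 for k in range(5)])
ctr=np.array([.5017,.1806])
gr=cv2.GaussianBlur(cv2.cvtColor(d['img'],cv2.COLOR_RGB2GRAY),(0,0),.5).astype(np.float32)
# contrast of the drawn silhouette of the square for each yaw, searching small shifts
best=[]
for a in range(0,90,3):
  for dx in np.arange(-.004,.0041,.002):
    for dy in np.arange(-.004,.0041,.002):
      p=[ctr[0]+dx,ctr[1]+dy,np.radians(a)]; s=.007
      Q=W(p,[[x*s,y*s,z] for z in(.167,.142) for x,y in((1,1),(-1,1),(-1,-1),(1,-1))])
      h=cv2.convexHull(proj(d,Q).astype(np.float32))[:,0]
      mk=np.zeros((400*4,640*4),np.uint8); 
      x0,y0=300,230
      big=np.zeros((50*8,50*8),np.uint8); cv2.fillPoly(big,[((h-[x0,y0]+.5)*8).astype(np.int32)],255)
      mi=cv2.resize(big,(50,50),interpolation=cv2.INTER_AREA)/255.; ou=cv2.dilate(mi,np.ones((3,3)))-mi
      ou[20:]=0
      g=gr[y0:y0+50,x0:x0+50]; best.append(((g*mi).sum()/mi.sum()-(g*ou).sum()/ou.sum(),a,round(dx,3),round(dy,3)))
D={}
for b in best: D[b[1]]=max(D.get(b[1],b),b)
print([(a,round(float(v[0]),1),v[2:]) for a,v in D.items()])
E
python3 e.py
```

```text
[[0.5065 0.1726]
 [0.4939 0.1726]
 [0.5076 0.1848]
 [0.4953 0.1853]]
0.012684196016409405 ang world mod90 0.23525783039792714
0.012303158280737993 ang world mod90 88.01153670194569
0.012262265258139898 ang world mod90 85.14432682023974
0.012777093896245272 ang world mod90 83.59078120728675
cands world mod90 [np.float64(56.039299238752), np.float64(2.039299238752001), np.float64(38.039299238752), np.float64(74.039299238752), np.float64(20.039299238751994)] [np.float64(88.439299238752), np.float64(34.439299238752), np.float64(70.439299238752), np.float64(16.439299238752), np.float64(52.439299238752)]
[(0, 61.1, (np.float64(0.0), np.float64(-0.002))), (3, 60.6, (np.float64(0.002), np.float64(-0.004))), (6, 60.2, (np.float64(0.0), np.float64(-0.002))), (9, 59.8, (np.float64(0.0), np.float64(-0.002))), (12, 60.2, (np.float64(0.0), np.float64(-0.002))), (15, 59.7, (np.float64(0.0), np.float64(-0.002))), (18, 57.9, (np.float64(0.0), np.float64(-0.002))), (21, 55.3, (np.float64(0.0), np.float64(-0.002))), (24, 55.7, (np.float64(0.0), np.float64(-0.002))), (27, 57.1, (np.float64(0.0), np.floa
[... 334 characters left out ...]
p.float64(0.0), np.float64(-0.002))), (51, 56.6, (np.float64(0.0), np.float64(-0.004))), (54, 56.6, (np.float64(0.0), np.float64(-0.004))), (57, 56.6, (np.float64(0.0), np.float64(-0.004))), (60, 56.6, (np.float64(0.0), np.float64(-0.004))), (63, 56.7, (np.float64(0.0), np.float64(-0.004))), (66, 56.8, (np.float64(0.0), np.float64(-0.004))), (69, 57.1, (np.float64(0.0), np.float64(-0.004))), (72, 57.5, (np.float64(0.0), np.float64(-0.004))), (75, 58.3, (np.float64(0.0), np.float64(-0.002))), (78, 58.7, (np.float64(0.0), np.float64(-0.002))), (81, 59.3, (np.float64(0.0), np.float64(-0.002))), (84, 60.3, (np.float64(0.0), np.float64(-0.002))), (87, 60.9, (np.float64(0.0), np.float64(-0.002)))]
```

Square end is aligned with world x/y to a few degrees (world yaw ≈0, mod 90), so jaws along world y, then turn ≈+17.6° (world) to mesh. Moving.

Call:
{"op": "carry_out", "data": {"translation": [[-0.02,0.039,0],[-0.02,0.039,0],[-0.02,0.039,0],[-0.02,0.039,0],[-0.02,0.039,0],[-0.02,0.039,0],[-0.02,0.039,0],[-0.02,0.039,0],[-0.02,0.039,0],[-0.02,0.039,0]], "turn": [[0,0,0],[0,0,0],[0,0,0],[0,0,0],[0,0,0],[0,0,0],[0,0,0],[0,0,0],[0,0,0],[0,0,0]], "gripper": [0,0,0,0,0,0,0,0,0,0], "squeeze": 15}}

```text
time: 2.95
tool_pos: [0.4603, 0.2153, 0.2269]
tool_rot: [3.141, -0.0, 1.317]
contact_force: [0.9, 1.2, -0.5]
opening: 0.0457
```

Call:
{"op": "carry_out", "data": {"translation": [[0,0,0],[0,0,0],[0,0,0],[0,0,0]], "turn": [[0,0,-0.127],[0,0,-0.127],[0,0,0],[0,0,0]], "gripper": [0,0,0,0]}}

```text
time: 3.35
tool_pos: [0.459, 0.2168, 0.2267]
tool_rot: [-3.142, -0.0, 1.568]
contact_force: [-0.9, 0.4, -0.6]
opening: 0.0459
```

```bash
cat >> h.py <<'E'
from scipy.spatial.transform import Rotation as R
def togo(p,yaw):
    s=robot.observe(); r=R.from_euler('xyz',s['tool_rot'])
    dy=(yaw-s['tool_rot'][2]+np.pi)%(2*np.pi)-np.pi
    print('t',s['time'],'pos',s['tool_pos'].round(4),'rot',s['tool_rot'].round(3),'F',s['contact_force'].round(1),'T',s['torque'].round(2),'open',round(s['opening'],4),'q6',s['qpos'][5].round(2))
    print('tool-frame shift',r.inv().apply(np.array(p)-s['tool_pos']).round(4),'turn z',round(-dy,4))
E
python3 -c "
from h import *; togo([.501,.179,.2],np.pi/2)"
```

```text
t 3.35 pos [0.459  0.2168 0.2267] rot [-3.142 -0.     1.568] F [-0.9  0.4 -0.6] T [-0.06  0.05  0.02] open 0.0459 q6 -1.28
tool-frame shift [-0.0376  0.0421  0.0267] turn z -0.0031
```

Call:
{"op": "carry_out", "data": {"translation": [[-0.019,0.021,0.013],[-0.019,0.021,0.013],[0,0,0.02],[0,0,0.02],[0,0,0.015],[0,0,0],[0,0,0]], "turn": [[0,0,0],[0,0,0],[0,0,0],[0,0,0],[0,0,0],[0,0,0],[0,0,0]], "gripper": [0,0,0,0,0,0,0]}}

```text
time: 4.05
tool_pos: [0.5011, 0.1791, 0.1461]
tool_rot: [3.141, -0.0, 1.57]
contact_force: [-1.0, -0.4, 0.6]
opening: 0.0462
```

```bash
python3 -c "
from h import *; togo([.501,.179,.145],np.pi/2)
d=read_camera('side'); c=read_camera('top')
a=cv2.resize(d['img'][205:305,260:360,::-1],(500,500),interpolation=2)
cv2.imwrite('pics/grip.png',a)"
```

```text
t 4.05 pos [0.5011 0.1791 0.1461] rot [ 3.141 -0.     1.57 ] F [-1.  -0.4  0.6] T [0.   0.01 0.01] open 0.0462 q6 -1.37
tool-frame shift [-0.0001 -0.0001  0.0011] turn z -0.0006
```

View pics/grip.png

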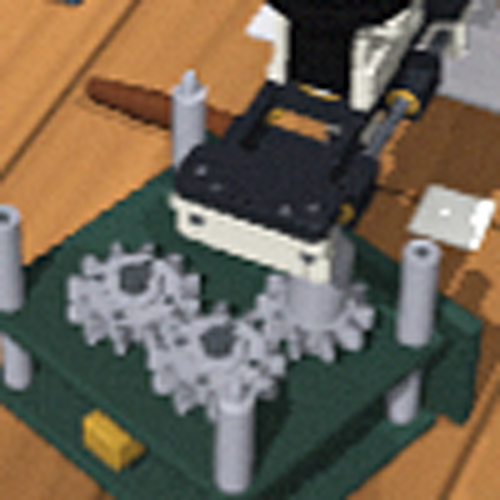

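The gripper straddles the square end (hub visible below at ~(315,290)); closing.

Call:
{"op": "carry_out", "data": {"translation": [[0,0,0],[0,0,0],[0,0,0],[0,0,0],[0,0,0],[0,0,0],[0,0,0]], "turn": [[0,0,0],[0,0,0],[0,0,0],[0,0,0],[0,0,0],[0,0,0],[0,0,0]], "gripper": [1,1,1,1,1,1,1], "squeeze": 12}}

```text
time: 4.85
tool_pos: [0.5013, 0.1794, 0.1459]
tool_rot: [3.141, -0.001, 1.571]
contact_force: [0.8, 5.5, 1.2]
opening: 0.0147
```

```bash
python3 -c "
from h import *; togo([.501,.179,.145],np.pi/2)"
```

```text
t 4.85 pos [0.5013 0.1794 0.1459] rot [ 3.141e+00 -1.000e-03  1.571e+00] F [0.8 5.5 1.2] T [ 1.03 -0.05  0.05] open 0.0147 q6 -1.37
tool-frame shift [-0.0004 -0.0003  0.0009] turn z 0.0003
```

Call:
{"op": "carry_out", "data": {"translation": [[0.001,0,0],[0,0,0],[0,0,0],[0,0,0.001],[0,0,0.001],[0,0,0.001],[0,0,0]], "turn": [[0,0,0],[0,0,-0.1],[0,0,-0.1],[0,0,-0.06],[0,0,-0.02],[0,0,-0.02],[0,0,0]], "gripper": [1,1,1,1,1,1,1]}}

```text
time: 5.55
tool_pos: [0.5019, 0.1802, 0.1434]
tool_rot: [3.139, -0.0, 1.871]
contact_force: [1.8, 5.6, 4.1]
opening: 0.014
```

```bash
python3 -c "
from h import *; togo([.501,.179,.145],np.pi/2+.307)"
```

```text
t 5.55 pos [0.5019 0.1802 0.1434] rot [ 3.139 -0.     1.871] F [1.8 5.6 4.1] T [ 1.11 -0.25 -0.05] open 0.014 q6 -1.67
tool-frame shift [-0.0009 -0.0012 -0.0016] turn z -0.0072
```

Call:
{"op": "carry_out", "data": {"translation": [[0.001,0,0.001],[0,0,0.001],[0,0,0.001],[0,0,0.001],[0,0,0]], "turn": [[0,0,0],[0,0,0],[0,0,0],[0,0,0],[0,0,0]], "gripper": [1,1,1,1,1]}}

```text
time: 6.05
tool_pos: [0.5015, 0.1809, 0.1391]
tool_rot: [3.14, -0.0, 1.871]
contact_force: [2.7, 4.9, 3.8]
opening: 0.0145
```

```bash
python3 -c "
from h import *; togo([.501,.179,.145],np.pi/2+.307)"
```

```text
t 6.05 pos [0.5015 0.1809 0.1391] rot [ 3.14  -0.     1.871] F [2.7 4.9 3.8] T [ 1.01 -0.44 -0.04] open 0.0145 q6 -1.67
tool-frame shift [-0.0017 -0.001  -0.0059] turn z -0.0072
```

Call:
{"op": "carry_out", "data": {"translation": [[0.0005,0,0.001],[0,0,0.001],[0,0,0.001],[0,0,0.001],[0,0,0.001],[0,0,0.001],[0,0,0]], "turn": [[0,0,0],[0,0,0],[0,0,0],[0,0,0],[0,0,0],[0,0,0],[0,0,0]], "gripper": [1,1,1,1,1,1,1], "squeeze": 25}}

```text
time: 6.75
tool_pos: [0.5021, 0.1816, 0.1352]
tool_rot: [3.137, 0.0, 1.871]
contact_force: [-0.5, 4.5, 18.6]
opening: 0.0139
```

```bash
python3 -c "
from h import *; togo([.501,.179,.145],np.pi/2+.307)
d=read_camera('side')
a=cv2.resize(d['img'][215:295,280:360,::-1],(560,560),interpolation=2)
cv2.imwrite('pics/grip2.png',a)"
```

```text
t 6.75 pos [0.5021 0.1816 0.1352] rot [3.137 0.    1.871] F [-0.5  4.5 18.6] T [ 0.91  0.24 -0.02] open 0.0139 q6 -1.67
tool-frame shift [-0.0021 -0.0017 -0.0098] turn z -0.007
```

View pics/grip2.png

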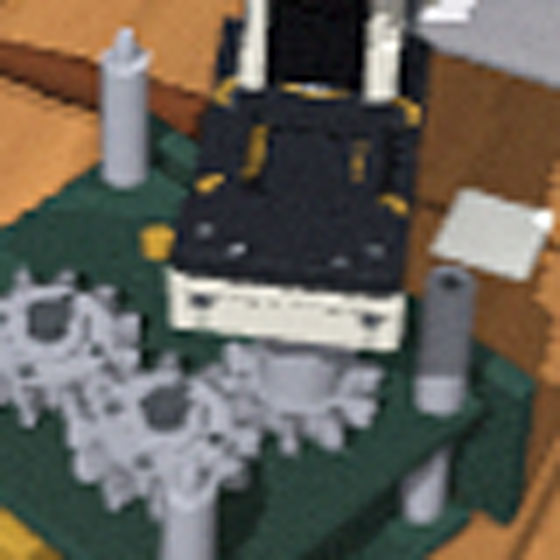

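Call:
{"op": "carry_out", "data": {"translation": [[0,0,0.001],[0,0,0],[0,0,0],[0,0,0]], "turn": [[0,0,-0.06],[0,0,-0.06],[0,0,0],[0,0,0]], "gripper": [1,1,1,1]}}

```text
time: 7.2
tool_pos: [0.5026, 0.1816, 0.1349]
tool_rot: [3.135, 0.001, 1.99]
contact_force: [-0.2, 3.0, 23.2]
opening: 0.0138
```

```bash
python3 -c "
from h import *; togo([.501,.179,.145],np.pi/2+.307)"
```

```text
t 7.2 pos [0.5026 0.1816 0.1349] rot [3.135e+00 1.000e-03 1.990e+00] F [-0.2  3.  23.2] T [ 0.82  0.28 -0.27] open 0.0138 q6 -1.79
tool-frame shift [-0.0018 -0.0025 -0.0101] turn z 0.1124
```

Call:
{"op": "carry_out", "data": {"translation": [[0,0,0],[0,0,0],[0,0,0],[0,0,0]], "turn": [[0,0,0.08],[0,0,0.08],[0,0,0.04],[0,0,0]], "gripper": [1,1,1,1]}}

```text
time: 7.6
tool_pos: [0.5021, 0.1817, 0.1349]
tool_rot: [3.136, -0.0, 1.791]
contact_force: [-1.2, 4.4, 23.5]
opening: 0.014
```

```bash
python3 -c "
from h import *; togo([.501,.179,.145],np.pi/2+.307)"
```

```text
t 7.6 pos [0.5021 0.1817 0.1349] rot [ 3.136 -0.     1.791] F [-1.2  4.4 23.5] T [0.82 0.54 0.31] open 0.014 q6 -1.59
tool-frame shift [-0.0024 -0.0016 -0.0101] turn z -0.0873
```

Turning gave ∓0.3 N·m of wheel drag both ways with z unchanged at 11 mm below the start: meshed and home. Release, and regrip crosswise to gauge the stud axis in the other direction.

Call:
{"op": "carry_out", "data": {"translation": [[0,0,-0.002],[0,0,0],[0,0,0],[0,0,-0.015],[0,0,-0.025]], "turn": [[0,0,0],[0,0,0],[0,0,0],[0,0,0],[0,0,0]], "gripper": [1,0.2,0.2,0.2,0.2]}}

```text
time: 8.1
tool_pos: [0.4986, 0.1801, 0.1716]
tool_rot: [-3.134, 0.001, 1.791]
contact_force: [0.5, -0.0, -1.0]
opening: 0.036
```

Call:
{"op": "carry_out", "data": {"translation": [[0,0,0],[0,0,0],[0,0,0],[0,0,0],[0,0,0],[0,0,0],[0,0,0],[0,0,0],[0,0,0],[0,0,0]], "turn": [[0,0,0.14],[0,0,0.14],[0,0,0.14],[0,0,0.14],[0,0,0.14],[0,0,0.14],[0,0,0.14],[0,0,0.14],[0,0,0.14],[0,0,0.14]], "gripper": [0.2,0.2,0.2,0.2,0.2,0.2,0.2,0.2,0.2,0.2]}}

```text
time: 9.1
tool_pos: [0.4996, 0.1803, 0.1726]
tool_rot: [3.141, 0.004, 0.385]
contact_force: [0.1, -0.0, 0.7]
opening: 0.0366
```

```bash
python3 -c "
from h import *; togo([.5018,.182,.144],.2202)
d=read_camera('side');c=read_camera('top')
for k in (c,d): print([(np.round(r['pixel'],1).tolist(),round(r['score'],2)) for r in nets.tip_of(k,'crank_gear')[:3]], proj(k,[.5018,.182,.078]))
a=cv2.resize(d['img'][215:295,280:360,::-1],(560,560),interpolation=2)
cv2.imwrite('pics/grip3.png',a)"
```

```text
t 9.1 pos [0.4996 0.1803 0.1726] rot [3.141 0.004 0.385] F [ 0.1 -0.   0.7] T [-0.05  0.01 -0.01] open 0.0366 q6 -0.18
tool-frame shift [ 0.0027 -0.0008  0.0286] turn z 0.1647
[([263.4, 240.6], 0.57)] [[259.88438805 239.91020261]]
[([296.5, 356.6], 0.97), ([320.6, 270.7], 0.74)] [[322.41326472 271.58656568]]
```

View pics/grip3.png

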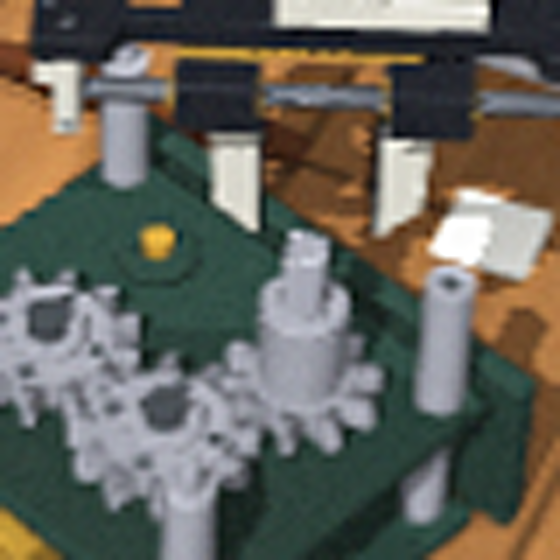

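Gear is upright, teeth interleaved and level with the wheel (crank at ~(300,340)). Crosswise gauging grip.

Call:
{"op": "carry_out", "data": {"translation": [[0.002,0,0.005],[0.0007,-0.001,0.011],[0,0,0.011],[0,0,0],[0,0,0],[0,0,0],[0,0,0]], "turn": [[0,-0.003,0.11],[0,0,0.055],[0,0,0],[0,0,0],[0,0,0],[0,0,0],[0,0,0]], "gripper": [0.2,0.2,0.2,1,1,1,1], "squeeze": 10}}

```text
time: 10.0
tool_pos: [0.5023, 0.1829, 0.1472]
tool_rot: [3.141, 0.004, 0.227]
contact_force: [-2.2, -1.4, 1.4]
opening: 0.0139
```

```bash
python3 -c "
from h import *; togo([.5018,.182,.144],.2202)"
```

```text
t 10.0 pos [0.5023 0.1829 0.1472] rot [3.141 0.004 0.227] F [-2.2 -1.4  1.4] T [-0.16  0.56  0.06] open 0.0139 q6 -0.02
tool-frame shift [-0.0006  0.0007  0.0032] turn z 0.0067
```

Call:
{"op": "carry_out", "data": {"translation": [[0,0,0],[0,0,0],[0,0,-0.03],[0,0,-0.04]], "turn": [[0,0,0],[0,0,0],[0,0,0],[0,0,0]], "gripper": [-0.1,-0.1,-0.3,-0.3]}}

```text
time: 10.4
tool_pos: [0.5021, 0.1829, 0.2159]
tool_rot: [3.141, 0.007, 0.226]
contact_force: [1.3, -0.1, -0.3]
opening: 0.0413
```

Call:
{"op": "carry_out", "data": {"translation": [[0,0,0],[0,0,0],[0,0,0],[0,0,0],[0,0,0],[0,0,0],[0,0,0],[0,0,0],[0,0,0],[0,0,0]], "turn": [[0,0,-0.135],[0,0,-0.135],[0,0,-0.135],[0,0,-0.135],[0,0,-0.135],[0,0,-0.135],[0,0,-0.135],[0,0,-0.135],[0,0,-0.135],[0,0,-0.135]], "gripper": [-0.3,-0.3,-0.3,-0.3,-0.3,-0.3,-0.3,-0.3,-0.3,-0.3]}}

```text
time: 11.4
tool_pos: [0.5034, 0.1831, 0.2168]
tool_rot: [-3.14, 0.001, 1.582]
contact_force: [0.9, -0.4, -0.3]
opening: 0.0596
```

Call:
{"op": "carry_out", "data": {"translation": [[-0.039,0.0075,0],[-0.039,0.0075,0],[-0.039,0.0075,0],[-0.039,0.0075,0],[-0.039,0.0075,0],[-0.039,0.0075,0],[-0.039,0.0075,0],[-0.039,0.0075,0],[-0.039,0.0075,0],[0,0,0]], "turn": [[0,0,0],[0,0,0],[0,0,0],[0,0,0],[0,0,0],[0,0,0],[0,0,0],[0,0,0],[0,0,0],[0,0,0]], "gripper": [-0.3,-0.3,-0.3,-0.3,-0.3,-0.3,-0.3,-0.3,-0.3,-0.3]}}

```text
time: 12.4
tool_pos: [0.573, -0.1725, 0.2164]
tool_rot: [-3.14, 0.003, 1.571]
contact_force: [-0.1, 0.6, 0.1]
opening: 0.0598
```

```bash
python3 -c "
from h import *; togo([.571,-.1715,.06],1.578)
d=read_camera('side');c=read_camera('top')
for k in (c,d): print([(at_z(k,r['pixel'],.032).round(4).tolist(),round(r['score'],2)) for r in nets.tip_of(k,'guard_handle')[:2]])"
```

```text
t 12.4 pos [ 0.573  -0.1725  0.2164] rot [-3.140e+00  3.000e-03  1.571e+00] F [-0.1  0.6  0.1] T [ 0.04  0.02 -0.03] open 0.0598 q6 -1.99
tool-frame shift [ 0.0014 -0.0017  0.1564] turn z -0.0065
[([0.5709, -0.1727, 0.032], 0.94), ([0.7587, 0.1722, 0.032], 0.7)]
[([0.5739, -0.1847, 0.032], 0.82)]
```

Call:
{"op": "carry_out", "data": {"translation": [[0.001,-0.002,0.04],[0,0,0.04],[0,0,0.04],[0,0,0.03],[0,0,0.02],[0,0,0.015],[0,0,0.01],[0,0,0.008],[0,0,0],[0,0,0]], "turn": [[0,0,-0.006],[0,0,0],[0,0,0],[0,0,0],[0,0,0],[0,0,0],[0,0,0],[0,0,0],[0,0,0],[0,0,0]], "gripper": [-0.3,-0.3,-0.3,-0.3,-0.3,-0.3,-0.3,-0.3,-0.3,-0.3]}}

```text
time: 13.6
tool_pos: [0.5702, -0.1666, 0.0145]
tool_rot: [-3.14, 0.001, 1.582]
contact_force: [-0.0, -0.2, 0.9]
opening: 0.0599
```

```bash
python3 -c "
from h import *; togo([.571,-.1715,.013],1.578)"
```

```text
t 13.6 pos [ 0.5702 -0.1666  0.0145] rot [-3.140e+00  1.000e-03  1.582e+00] F [-0.  -0.2  0.9] T [0.04 0.02 0.03] open 0.0599 q6 -1.99
tool-frame shift [-0.0049  0.0007  0.0015] turn z 0.0044
```

Call:
{"op": "carry_out", "data": {"translation": [[-0.005,0,0.001],[0,0,0],[0,0,0],[0,0,0],[0,0,0],[0,0,0],[0,0,0],[0,0,0]], "turn": [[0,0,0.004],[0,0,0],[0,0,0],[0,0,0],[0,0,0],[0,0,0],[0,0,0],[0,0,0]], "gripper": [-0.3,-0.3,1,1,1,1,1,1], "squeeze": 35}}

```text
time: 14.4
tool_pos: [0.5699, -0.1717, 0.0128]
tool_rot: [-3.139, 0.001, 1.578]
contact_force: [0.6, -0.2, -0.3]
opening: 0.0165
```

Call:
{"op": "carry_out", "data": {"translation": [[0,0,0],[0,0,0],[0,0,-0.01],[0,0,-0.03],[0,0,-0.04],[0,0,-0.04],[0,0,-0.04],[0,0,-0.03],[0,0,0],[0,0,0]], "turn": [[0,0,0],[0,0,0],[0,0,0],[0,0,0],[0,0,0],[0,0,0],[0,0,0],[0,0,0],[0,0,0],[0,0,0]], "gripper": [1,1,1,1,1,1,1,1,1,1]}}

```text
time: 15.4
tool_pos: [0.5701, -0.1715, 0.2029]
tool_rot: [-3.139, 0.001, 1.578]
contact_force: [0.2, -0.0, -4.3]
opening: 0.0112
```

```bash
python3 -c "
from h import *; togo([.571,-.1715,.21],1.578)
d=read_camera('side');save(d,'lift.png',(250,120,410,240),5)"
```

```text
t 15.4 pos [ 0.5701 -0.1715  0.2029] rot [-3.139e+00  1.000e-03  1.578e+00] F [ 0.2 -0.  -4.3] T [0.01 0.06 0.01] open 0.0112 q6 -2.0
tool-frame shift [ 0.      0.0009 -0.0071] turn z -0.0
```

View pics/lift.png

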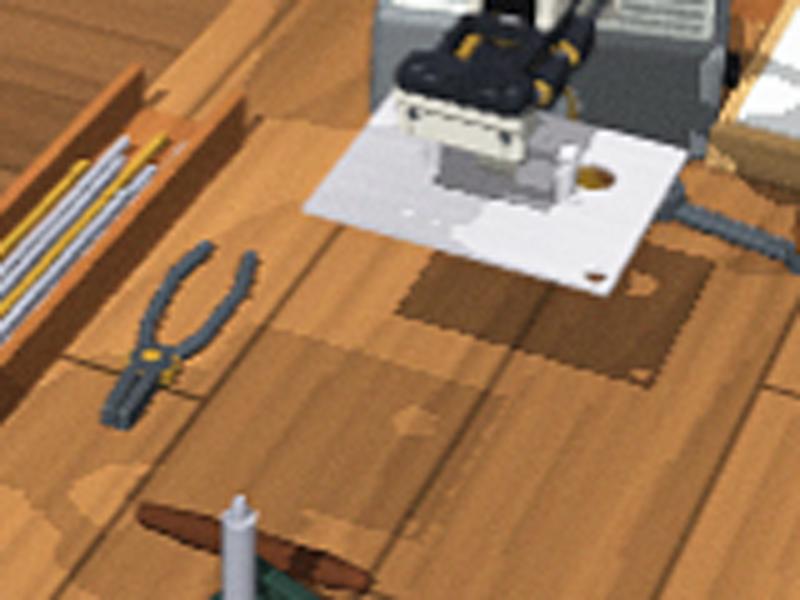

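Guard is held level, clear of the table (weight ≈4 N). Carry to above the mill.

Call:
{"op": "carry_out", "data": {"translation": [[0.02,-0.001,0],[0.04,-0.001,0],[0.04,-0.002,0],[0.04,-0.002,0],[0.04,-0.002,0],[0.04,-0.001,0],[0.04,-0.001,0],[0.04,-0.001,0],[0.04,-0.001,0],[0.0236,-0.001,0]], "turn": [[0,0,0],[0,0,0],[0,0,0],[0,0,0],[0,0,0],[0,0,0],[0,0,0],[0,0,0],[0,0,0],[0,0,0]], "gripper": [1,1,1,1,1,1,1,1,1,1]}}

```text
time: 16.45
tool_pos: [0.5531, 0.1946, 0.2]
tool_rot: [-3.134, 0.001, 1.58]
contact_force: [0.3, 0.5, -2.1]
opening: 0.0119
```

Call:
{"op": "carry_out", "data": {"translation": [[0,0,0],[0,0,0],[0,0,0],[0,0,0],[0,0,0],[0,0,0]], "turn": [[0,0,0.09],[0,0,0.09],[0,0,0.09],[0,0,0.079],[0,0,0],[0,0,0]], "gripper": [1,1,1,1,1,1]}}

```text
time: 17.05
tool_pos: [0.5541, 0.1917, 0.201]
tool_rot: [-3.137, 0.003, 1.231]
contact_force: [-0.0, 0.0, -3.3]
opening: 0.0117
```

```bash
python3 -c "
from h import *; togo([.5545,.1921,.19],1.2294)"
```

```text
t 17.05 pos [0.5541 0.1917 0.201 ] rot [-3.137e+00  3.000e-03  1.231e+00] F [-0.   0.  -3.3] T [-0.01 -0.01  0.  ] open 0.0117 q6 -1.03
tool-frame shift [0.0005 0.0003 0.011 ] turn z 0.0016
```

```bash
python3 -c "
from h import *
d=read_camera('side');c=read_camera('top')
a=cv2.resize(c['img'][175:275,205:305,::-1],(600,600),interpolation=2)
cv2.imwrite('pics/hov.png',a)
g=nets.regions_of(d,'guard')
print([(r['score'],r['region'].sum()) for r in g])
np.save('dside.npy',d['img'])
"
```

```text
[(0.62, np.int64(2462))]
```

View pics/hov.png

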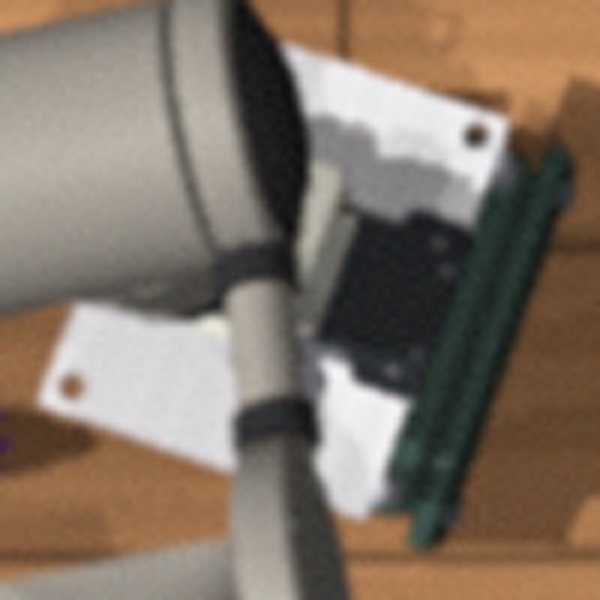

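```bash
cat > f.py <<'E'
from fit import *
s=robot.observe(); z=s['tool_pos'][2]-.013+.004
c=read_camera('top'); X=lambda u:crop(u,(205,175),6)
obs=[([82,-66],(476,135)),([-82,66],(72,386)),([93,-77],(508,118)),([-93,77],(39,404)),([-93,-77],(374,519))]
f=lambda p:np.concatenate([proj(c,W(p,np.array(P+[1000*z])/1000))[0]-X(u) for P,u in obs])
r=least_squares(f,[.555,.19,-.34]); print('guard (top cam)',r.x,np.round(r.fun,2).tolist(),'tcp',s['tool_pos'],s['tool_rot'][2]-np.pi/2)
E
python3 f.py
```

```text
guard (top cam) [ 0.55575767  0.18937983 -0.32990638] [0.16, -0.25, 0.23, 0.42, 0.04, 0.02, 0.44, 0.03, -0.85, -0.21] tcp [0.55452621 0.19181794 0.20197537] -0.34062386157823665
```

Call:
{"op": "carry_out", "data": {"translation": [[0,-0.001,0.01],[0,0,0.01],[0,0,0.01],[0,0,0.005],[0,0,0],[0,0,0]], "turn": [[0,0,0],[0,0,0],[0,0,0],[0,0,0],[0,0,0],[0,0,0]], "gripper": [1,1,1,1,1,1]}}

```text
time: 17.85
tool_pos: [0.5538, 0.1923, 0.1675]
tool_rot: [-3.139, 0.002, 1.229]
contact_force: [0.3, 0.8, -2.4]
opening: 0.0116
```

```bash
python3 -c "
from h import *; togo([.5538,.1923,.165],1.2294)"
```

```text
t 17.85 pos [0.5538 0.1923 0.1675] rot [-3.139e+00  2.000e-03  1.229e+00] F [ 0.3  0.8 -2.4] T [-0.02  0.01  0.04] open 0.0116 q6 -1.03
tool-frame shift [ 0.     -0.      0.0025] turn z -0.0003
```

Right on target. Descend slowly over the pin tips.

Call:
{"op": "carry_out", "data": {"translation": [[0,0,0.002],[0,0,0.002],[0,0,0.002],[0,0,0.002],[0,0,0.002],[0,0,0.001],[0,0,0]], "turn": [[0,0,0],[0,0,0],[0,0,0],[0,0,0],[0,0,0],[0,0,0],[0,0,0]], "gripper": [1,1,1,1,1,1,1]}}

```text
time: 18.55
tool_pos: [0.5536, 0.1922, 0.1563]
tool_rot: [-3.139, 0.002, 1.229]
contact_force: [-1.0, 0.1, -3.3]
opening: 0.0116
```

```bash
python3 -c "
from h import *; togo([.5538,.1923,.147],1.2294)"
```

```text
t 18.55 pos [0.5536 0.1922 0.1563] rot [-3.139e+00  2.000e-03  1.229e+00] F [-1.   0.1 -3.3] T [-0.03  0.02 -0.07] open 0.0116 q6 -1.03
tool-frame shift [0.0002 0.0002 0.0093] turn z -0.0004
```

Call:
{"op": "carry_out", "data": {"translation": [[0,0,0.002],[0,0,0.002],[0,0,0.002],[0,0,0.0015],[0,0,0.001],[0,0,0.001],[0,0,0]], "turn": [[0,0,0],[0,0,0],[0,0,0],[0,0,0],[0,0,0],[0,0,0],[0,0,0]], "gripper": [1,1,1,1,1,1,1]}}

```text
time: 19.25
tool_pos: [0.5536, 0.1922, 0.147]
tool_rot: [-3.139, 0.002, 1.229]
contact_force: [0.2, 0.2, -3.0]
opening: 0.0116
```

```bash
python3 -c "
from h import *; togo([.5538,.1923,.147],1.2294)"
```

```text
t 19.25 pos [0.5536 0.1922 0.147 ] rot [-3.139e+00  2.000e-03  1.229e+00] F [ 0.2  0.2 -3. ] T [ 0.01  0.06 -0.01] open 0.0116 q6 -1.03
tool-frame shift [ 0.0001  0.0001 -0.    ] turn z -0.0004
```

Free fall path with no side force; continue to firm contact.

Call:
{"op": "carry_out", "data": {"translation": [[0,0,0.001],[0,0,0.001],[0,0,0.001],[0,0,0],[0,0,0]], "turn": [[0,0,0],[0,0,0],[0,0,0],[0,0,0],[0,0,0]], "gripper": [1,1,1,1,1]}}

```text
time: 19.75
tool_pos: [0.5538, 0.1922, 0.1467]
tool_rot: [-3.141, 0.001, 1.229]
contact_force: [-6.9, -2.3, 13.8]
opening: 0.0113
```

```bash
python3 -c "
from h import *; togo([.5538,.1923,.147],1.2294)"
```

```text
t 19.75 pos [0.5538 0.1922 0.1467] rot [-3.141e+00  1.000e-03  1.229e+00] F [-6.9 -2.3 13.8] T [-0.26  1.03 -0.05] open 0.0113 q6 -1.03
tool-frame shift [ 0.0001 -0.     -0.0003] turn z -0.0003
```

Firmly seated at the expected height (14 N + weight). Ease, release, and rise.

Call:
{"op": "carry_out", "data": {"translation": [[0,0,-0.001],[0,0,-0.001],[0,0,0],[0,0,0],[0,0,0],[0,0,0]], "turn": [[0,0,0],[0,0,0],[0,0,0],[0,0,0],[0,0,0],[0,0,0]], "gripper": [1,1,0.2,0.2,0.2,0.2]}}

```text
time: 20.35
tool_pos: [0.5537, 0.1923, 0.1459]
tool_rot: [-3.139, 0.002, 1.229]
contact_force: [0.5, 0.6, 1.1]
opening: 0.0356
```

Call:
{"op": "carry_out", "data": {"translation": [[0,0,-0.01],[0,0,-0.02],[0,0,-0.03],[0,0,-0.04],[0,0,-0.04],[0,0,0],[0,0,0]], "turn": [[0,0,0],[0,0,0],[0,0,0],[0,0,0],[0,0,0],[0,0,0],[0,0,0]], "gripper": [0.2,0.2,0.2,0.2,0.2,0.2,0.2]}}

```text
time: 21.05
tool_pos: [0.5543, 0.1924, 0.2875]
tool_rot: [3.142, 0.0, 1.229]
contact_force: [0.8, -0.4, -0.5]
opening: 0.0365
```

```bash
python3 -c "
from h import *; togo([.5538,.1923,.147],1.2294)
d=read_camera('side');save(d,'fin.png',(240,195,370,320),5)
from fit import W
m=np.load('mill.npy'); print((proj(d,W(m,[[x,y,.138] for x,y in[(.093,.077),(.093,-.077),(-.093,-.077),(-.093,.077)]]))-[240,195])*5)
"
```

```text
t 21.05 pos [0.5543 0.1924 0.2875] rot [3.142 0.    1.229] F [ 0.8 -0.4 -0.5] T [-0.07 -0.05 -0.03] open 0.0365 q6 -1.03
tool-frame shift [-0.0003 -0.0005  0.1405] turn z -0.0004
[[ 69.81176908 259.74699268]
 [288.77378137 115.23996489]
 [553.48411545 294.98455157]
 [335.31108623 466.22617458]]
```

View pics/fin.png

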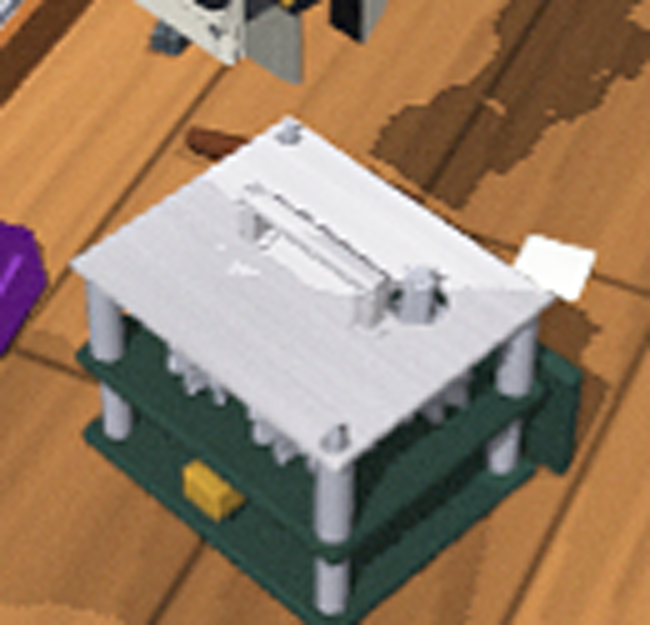

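Guard sits flat on all four posts: both pins show through their holes at (288,132) and (337,437), the square end through the window at (420,295), and the corners agree with the seated prediction within about 1 px.

```bash
python3 -c "
from h import *; print(robot.hand_in())"
```

```text
the job is handed in; nothing more can be done
None
```

The job is handed in at about 21 s of the 48 s allowed. The crank gear is home in mesh and the guard is on its posts, by all my checks; the hand-in reported no verdict.

- **Crank gear:** I gripped it by the square end, turned it about +17° and pushed it down about 11 mm. Wiggling it both ways then gave about 0.3 N·m of wheel drag with no change in height, so it is meshed. The picture showed it upright and level with the wheel gear.
- **Guard:** I lowered it over the pins with no side force until it sat firmly, at about 14 N and the expected height. Only then did I let go. The last picture shows:
  - both pins through their holes;
  - the square end through the window;
  - all four corners within about 1 pixel of where a seated guard should be.
- **Other things on the table:** I did not touch any of them, but I did not measure their positions again at the end.

Two measurements disagreed along the way:
- **Mill position:** the two cameras differed by about 3 mm. I corrected this by gripping the square end both ways to locate the stud.
- **Guard yaw:** the top camera read it about 0.6° off the tool angle. I used the tool angle, and the fit bore that out.

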